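# Pack the sample jars into the carry box

## Robot

A 6-joint arm with a two-finger parallel gripper is mounted at the origin on a cart in front of the work surface, level with it; the furniture and walls round the work are solid. World frame = base frame: x ahead of the robot, y to its left, z up, the work surface at z = 0. Lengths are in m, angles in degrees, forces in N, time in s.
With the tool pointing down it reaches from about 0.4 to 0.825 m from the base axis. Payload 7 kg.
Tool frame: the origin (TCP) lies at the centre of the arm's flange, where the gripper is bolted on; the fingertips stand 178 mm ahead of it and the grasp point (between the pads) lies 159 mm ahead of it; x points along the fingers, y is the direction in which the jaws open and shut, and the axes are right-handed (so a half turn about x gives the same grasp; the last joint's range is limited). The gripper opens to 88 mm and grips with 3 to 60 N. Pads are 19 mm wide; open, the fingers measure 130 mm over their backs; the gripper's body (78 mm by 193 mm) begins 47 mm behind the grasp point.
Start: joints at [-51.732, 20.546, 0.682, 0, -70.136, -16.507], TCP at [0.25, -0.627, 0.405] pointing down, gripper open.
Joint ranges: [-176.03, 176.03], [-82.01, 121.73], [-58.28, 71.71], [-173.87, 95.51], [-174.79, -0.11], [-173.66, 173.66]. Speed limits (degrees/s): [136.94, 136.94, 172.46, 180, 180, 180].

## Interface

Orientations are given as [roll, pitch, yaw] about the fixed x, y, z axes, in that order (R = Rz(yaw) Ry(pitch) Rx(roll)).
In Python, from plant import ctrl gives the robot as it stands. The module is installed in compiled form; this text tells all that it offers.
- The arm moves only by the shell command python3 -m inch 'ROWS'. ROWS is JSON, one flat list of numbers, 7 for each row, row after row: the shift along the tool's x, y, z in m, then the turn, a rotation vector about the tool's x, y, z in degrees, then the finger opening in m, from 0 to 0.0876. In form: [dx, dy, dz, rx, ry, rz, hand, dx, dy, dz, rx, ry, rz, hand, ...]. A call has 1 to 20 rows; each row shifts and turns the pose as measured when the row begins, along the tool's axes as they then stand; what a row does not reach is not made up. A row lasts 1/8 s, in which the tool goes at most 62.5 mm and 10.7 degrees, less where a joint would pass 70% of its speed; a pose out of reach is approached as far as the arm can. A call with a gripper value outside its range is refused whole. The fingers move at their own pace and stop on an object; the grip force is fixed at half the most. Time passes only in rows, so rows that do not move let the fingers close. It gives the time, the measured TCP pose, the force and the opening at its end, in the units of the state.
- ctrl.get_obs(): the state, without advancing time (a new reading comes with each control period).
- ctrl.snapshot(name): name is "scene" or "top"; returns a dict with "color" (400x640x3 uint8, red, green, blue), "depth" (400x640 float32, m along the optical axis (not along the pixel's ray), 0 where there is no reading), "K" (3x3 intrinsics, pixels), "k1" (the pictures are not rectified: a ray, as slopes to the right and down, at radius r is drawn at 1 + k1 r^2 times it, then the intrinsics apply), "position" and "attitude" of the camera in the world. Camera axes: x right, y up, looking along -z (the intrinsics and any distortion apply to the point x, -y, -z); pixel columns grow to the right and rows downward; lengths in m; the calibration is good to about 2 mm. A picture is of the moment at which its call begins.
- ctrl.close_job(): hands the job in, once; it reports no verdict.
The state is a dict: "clock": time; "joint_pos": joint angles; "qvel": joint speeds; "tau": joint torques, N m; "tool_pos": TCP position; "orientation": TCP orientation; "force": force on the tool from outside, world axes, zero at the start; "moment": the same for the moment, N m; "opening": finger opening in m.
Only numpy, scipy, OpenCV 4.12 (cv2) and the standard library are available. Lean on these libraries where they do the work, as an engineer would, in place of code of your own. Each camera call takes 0.05 s, during which the arm holds its last target.

## Task

Pack the three sample jars for transport: stand each blue-capped jar in a blue leak cup of the carrier and the white-capped jar in the white leak cup, one jar to a cup. Then put the clear cover over them so that it sits fully down on the carrier's base plate. The red-capped jars hold fixative and do not travel: leave them where they stand, and do not drop or tip any jar or the cover.

Things in the scene. Friction and masses are not known exactly. Their poses are not given: they have to be found in the camera images.
- jar_blue_1: white plastic sample jar with a blue screw cap, 58 mm tall: body 48 mm in diameter up to 42 mm, cap 52 mm in diameter from 42 to 58 mm. Loose, about 80 g, stands upright on the table. Origin: centre of its underside, z up. Cannot be told from jar_blue_2 except by height; either may go in either blue cup.
- jar_blue_2: white plastic sample jar with a blue screw cap, 52 mm tall: body 48 mm in diameter up to 37 mm, cap 52 mm in diameter from 38 to 52 mm. Loose, about 80 g, upright on the table. Origin: centre of its underside, z up.
- jar_white: white plastic sample jar with a white screw cap, 64 mm tall: body 44 mm in diameter up to 46 mm, cap 48 mm in diameter from 46 to 64 mm. Loose, about 80 g, upright on the table. Origin: centre of its underside, z up.
- jar_red_1: white plastic jar with a red screw cap (fixative), 48 mm in diameter over the cap, 58 mm tall. Loose. Does not belong in the carrier: leave it standing where it is. Origin: centre of its underside, z up.
- jar_red_2: second jar with a red screw cap, same as jar_red_1; leave it standing where it is. Origin: centre of its underside, z up.
- carrier: dark grey carrier base, fixed: base plate 107 (x) by 258 (y) mm, its top 5 mm above the table; on it a frame 79 by 230 mm outside, top 29 mm above the table, with three square bays in a row along y, 75.5 mm apart, each holding a leak cup. Origin: centre of the plate's underside; z up, y along the row.
- cup_blue_1: blue open square leak cup sitting in one bay of the carrier (which bay varies), fixed: 72 by 72 mm outside, 68 by 68 mm inside, walls 2 mm; its inner floor is 7 mm and its rim 30 mm above the table. Origin: centre of its underside, 5 mm above the table; its axes are parallel to the carrier's.
- cup_blue_2: second blue leak cup in another bay, same as cup_blue_1.
- cup_white: white leak cup in the remaining bay, same as cup_blue_1 but white.
- cover: loose clear box cover, open below, 97 (x) by 248 (y) mm outside, 73 tall, walls 3, about 220 g. Black rib handle on the middle of its top, 16 mm thick (x), 80 long (y), 73 to 103 mm above the lower rim. Origin: centre of the lower rim, y along the long side. Fits round the carrier's frame with 6 mm to spare a side, either way round; its rim rests on the base plate, clear of the jars.
Not all that is in view belongs to the job. What is shaped like the jar_blue_2 but purple or turquoise is not meant.

How it is judged (in metres and radians):
At the end, for the whole second after the job is handed in: Blue-capped jars in different blue cups, white-capped in the white cup: within 13 mm of the cup's centre, on its floor (5 mm), upright (6 deg). Cover over them, rim within 4 mm of the base plate, level (3 deg). Red-capped jars upright, within 25 mm of their start. All released, at rest (horizontal distance between jar_white and cup_white below 0.013 m and z of jar_white in the frame of cup_white between -0.002 and 0.007 m and angle between each of jar_white, jar_red_1, jar_red_2's own z axis and vertical below 0.105 rad and ((horizontal distance between jar_blue_1 and cup_blue_1 below 0.013 m and z of jar_blue_1 in the frame of cup_blue_1 between -0.002 and 0.007 m and angle between each of jar_blue_1, jar_blue_2's own z axis and vertical below 0.105 rad and horizontal distance between jar_blue_2 and cup_blue_2 below 0.013 m and z of jar_blue_2 in the frame of cup_blue_2 between -0.002 and 0.007 m) or (horizontal distance between jar_blue_1 and cup_blue_2 below 0.013 m and z of jar_blue_1 in the frame of cup_blue_2 between -0.002 and 0.007 m and angle between each of jar_blue_1, jar_blue_2's own z axis and vertical below 0.105 rad and horizontal distance between jar_blue_2 and cup_blue_1 below 0.013 m and z of jar_blue_2 in the frame of cup_blue_1 between -0.002 and 0.007 m)) and horizontal distance between cover and carrier below 0.014 m and z of cover in the frame of carrier between 0.002 and 0.009 m and angle between cover's own z axis and vertical below 0.052 rad and angle between the y axis of cover and the y axis of carrier, either way round below 0.12 rad and distance of each of jar_red_1, jar_red_2 from where it was at the start of the episode below 0.025 m and linear speed of each of jar_blue_1, jar_blue_2, jar_white, jar_red_1, jar_red_2, cover below 0.02 m/s); the robot touches nothing.
It fails at once if a red-capped jar is moved by more than 25 mm or tipped (distance of any of jar_red_1, jar_red_2 from where it was at the start of the episode above 0.025 m or angle between any of jar_red_1, jar_red_2's own z axis and vertical above 0.3 rad).
It fails at once if a jar or the cover is tipped by more than 35 degrees (angle between any of jar_blue_1, jar_blue_2, jar_white, cover's own z axis and vertical above 0.61 rad).
It fails at once if a jar or the cover is dropped (falls free, faster than 0.9 m/s, a drop of about 40 mm) ((linear speed of jar_blue_1 above 0.9 m/s and contact force between the fingers and jar_blue_1 below 0.01 N) or (linear speed of jar_blue_2 above 0.9 m/s and contact force between the fingers and jar_blue_2 below 0.01 N) or (linear speed of jar_white above 0.9 m/s and contact force between the fingers and jar_white below 0.01 N) or (linear speed of cover above 0.9 m/s and contact force between the fingers and cover below 0.01 N)).
It also fails if it takes over 93 s, if anything falls off the work surface, if the arm or the gripper's body presses on something with over 40 N, if the wrist force passes 120 N, or if a joint passes its speed limit or range.

## Working session

There is one attempt and no reset: what is moved stays moved. The work goes in short steps, Python scripts to look and compute and a shell command to move; the robot and the scene stay as the last step left them, time stands still between calls to the robot, and variables do not carry over. Pictures are saved under pics/ and viewed, and the job is handed in when it is done.

```bash
mkdir -p pics; ls; python3 - <<'E'
from plant import ctrl
import cv2,numpy as np
print(ctrl.get_obs())
for n in("scene","top"):
    s=ctrl.snapshot(n); cv2.imwrite(f"pics/{n}0.png",s["color"][:,:,::-1]); np.savez(f"{n}0.npz",**s)
    print(n,s["K"],s["k1"],s["position"],s["attitude"],s["depth"].min(),s["depth"].max())
E
```

```text
pics
{'clock': 0.0, 'joint_pos': array([-5.17316262e+01,  2.05911341e+01,  6.35897925e-01, -2.14941399e-02,
       -7.01355901e+01, -1.65079228e+01]), 'qvel': array([-0.02556616, -0.13222174,  0.05877357, -0.00142798,  0.00824386,
        0.03824258]), 'tau': array([ 1.01260839e-04, -5.82712483e+01,  2.93061340e+01,  6.99703708e+00,
        7.14753172e-03, -1.45459826e-04]), 'tool_pos': array([ 0.25018921, -0.62672196,  0.40373766]), 'orientation': array([ 93.96725768,  89.90695252, 115.72038898]), 'force': array([-0.18305988, -0.54398145,  0.10023331]), 'moment': array([-0.04078374, -0.02969975, -0.01939851]), 'opening': 0.08782788242461262}
scene [[474.25551397   0.         323.58201306]
 [  0.         474.25551397 198.22093772]
 [  0.           0.           1.        ]] -0.06938259183097766 [0.11052985 0.4489899  1.13210286] [  30.22078091   -0.79360551 -137.47257761] 0.0 2.6489506
top [[385.09786641   0.         321.3036701 ]
 [  0.         385.09786641 199.60037513]
 [  0.           0.           1.        ]] -0.055546663783018146 [ 0.38284034 -0.01638525  1.08325718] [  8.1952247   -0.47712123 -90.96952916] 0.0 1.7856365
```

View pics/scene0.png

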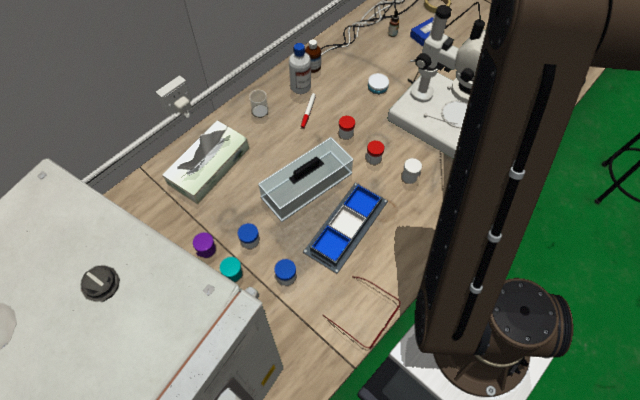

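View pics/top0.png

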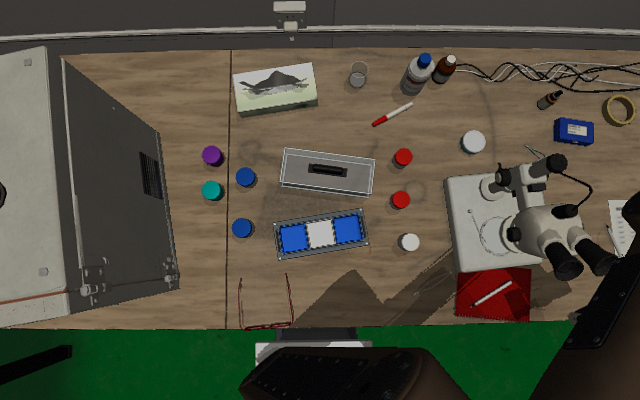

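The top view shows the blue caps at (246,177) and (242,228), and the white cap at (409,242). The red caps are at (402,158) and (400,200), the carrier at (320,234) and the cover handle at (327,170). The purple and turquoise caps, and a wide white lid at (473,142), are not part of the job.

```bash
cat > h.py <<'E'
import numpy as np,cv2
from scipy.spatial.transform import Rotation as Ro
def rays(s,uv):
    uv=np.asarray(uv,float).reshape(-1,2);K=s["K"];k=float(s["k1"])
    D=np.c_[(uv[:,0]-K[0,2])/K[0,0],(uv[:,1]-K[1,2])/K[1,1]]
    d=D.copy()
    for _ in range(20): d=D/(1+k*(d**2).sum(1,keepdims=True))
    R=Ro.from_euler("xyz",s["attitude"],degrees=True)
    return R.apply(np.c_[d[:,0],-d[:,1],-np.ones(len(d))]),d
def plane(s,uv,z):
    r,_=rays(s,uv);p=np.asarray(s["position"]); t=(z-p[2])/r[:,2]
    return p+t[:,None]*r
def dep(s):
    "world xyz of every pixel"
    v,u=np.mgrid[0:400,0:640];r,_=rays(s,np.c_[u.ravel(),v.ravel()])
    P=np.asarray(s["position"])+r*s["depth"].reshape(-1,1)
    return P.reshape(400,640,3)
def blobs(m,amin=40):
    n,l,st,c=cv2.connectedComponentsWithStats(m.astype(np.uint8))
    return [(l==i,c[i],st[i]) for i in range(1,n) if st[i,4]>=amin]
E
python3 - <<'E'
from h import *
for n in("top","scene"):
    s=dict(np.load(n+"0.npz"));P=dep(s)
    hsv=cv2.cvtColor(s["color"],cv2.COLOR_RGB2HSV);H,S,V=[hsv[...,i].astype(int) for i in range(3)]
    on=(P[...,2]>0.03)&(P[...,2]<.08)&(s["depth"]>0)
    print(n,"table z",np.median(P[:,:,2][(abs(P[...,0]-.45)<.03)&(abs(P[...,1]+.0)<.3)]))
    for nm,m in dict(blue=(H>100)&(H<125)&(S>150)&(V>60),red=((H<6)|(H>174))&(S>150)&(V>60),white=(S<40)&(V>150)).items():
        for b,c,st in blobs(m,80):
            z=np.median(P[b][:,2]); q=P[b]; 
            if q[:,0].mean()>.95 or abs(q[:,1].mean())>.5 : continue
            zt=np.percentile(q[:,2],90)
            t=b&(abs(P[...,2]-zt)<.005); cc=np.argwhere(t)[:,::-1].mean(0) if t.any() else c
            print(nm,c.round(0),st[2:],"zmed %.3f top %.3f"%(z,zt),"xy depth",q[:,:2].mean(0).round(3),"topxy",P[t][:,:2].mean(0).round(3),"ext",(np.ptp(P[t][:,:2],axis=0).round(3)),"ray",plane(s,cc,zt)[0].round(3))
E
```

```text
top table z 0.003095896876762483
blue [425.  58.] [12 11 98] zmed 0.169 top 0.171 xy depth [ 0.88 -0.3 ] topxy [ 0.879 -0.299] ext [0.029 0.027] ray [ 0.877 -0.299  0.171]
blue [245. 176.] [ 19  18 267] zmed 0.051 top 0.053 xy depth [0.599 0.181] topxy [0.599 0.18 ] ext [0.048 0.05 ] ray [0.598 0.18  0.053]
blue [347. 229.] [ 30  30 677] zmed 0.006 top 0.027 xy depth [ 0.454 -0.098] topxy [ 0.454 -0.095] ext [0.079 0.079] ray [ 0.454 -0.096  0.027]
blue [241. 227.] [ 19  20 287] zmed 0.057 top 0.059 xy depth [0.457 0.184] topxy [0.459 0.188] ext [0.048 0.049] ray [0.459 0.187 0.059]
blue [293. 238.] [ 30  30 690] zmed 0.006 top 0.026 xy depth [0.432 0.051] topxy [0.431 0.049] ext [0.079 0.079] ray [0.431 0.049 0.026]
red [403. 156.] [ 18  17 236] zmed 0.056 top 0.059 xy depth [ 0.646 -0.254] topxy [ 0.648 -0.255] ext [0.046 0.042] ray [ 0.648 -0.255  0.059]
red [401. 199.] [ 18  17 244] zmed 0.057 top 0.059 xy depth [ 0.529 -0.242] topxy [ 0.529 -0.242] ext [0.044 0.044] ray [ 0.528 -0.242  0.059]
red [487. 296.] [  75   53 2255] zmed 0.010 top 0.013 xy depth [ 0.26 -0.48] topxy [ 0.
[... 4252 characters left out ...]
] [ 18  15 208] zmed 0.065 top 0.067 xy depth [ 0.414 -0.265] topxy [ 0.412 -0.263] ext [0.045 0.046] ray [ 0.412 -0.261  0.067]
white [347. 223.] [ 34  28 509] zmed 0.008 top 0.011 xy depth [ 0.444 -0.029] topxy [ 0.445 -0.03 ] ext [0.07  0.065] ray [ 0.444 -0.029  0.011]
white [213. 347.] [ 102  113 3301] zmed 0.514 top 0.516 xy depth [0.301 0.436] topxy [0.301 0.438] ext [0.057 0.171] ray [0.301 0.439 0.516]
white [474. 380.] [ 163   58 2123] zmed 0.001 top 0.004 xy depth [-0.036  0.073] topxy [-0.035  0.074] ext [0.298 0.252] ray [-0.034  0.075  0.004]
white [228. 395.] [ 21  12 146] zmed 0.069 top 0.142 xy depth [0.334 0.474] topxy [0.311 0.466] ext [0.008 0.007] ray [0.311 0.466 0.142]
```

```bash
cat > meas.py <<'E'
from h import *
def rect(s,m,z,nm):
    c=np.vstack([a.reshape(-1,2) for a in cv2.findContours(m.astype(np.uint8),cv2.RETR_EXTERNAL,cv2.CHAIN_APPROX_NONE)[0]])
    w=plane(s,c,z)[:,:2]
    (cx,cy),(a,b),th=cv2.minAreaRect((w*1000).astype(np.float32))
    B=cv2.boxPoints(((cx,cy),(a,b),th));e=[B[1]-B[0],B[2]-B[1]];L=max(e,key=np.linalg.norm)
    if L[1]<0:L=-L
    print(nm,"centre %.4f %.4f size %.0f %.0f yaw(long=y) %.1f"%(cx/1000,cy/1000,a,b,np.degrees(np.arctan2(-L[0],L[1]))))
def allm(s):
    P=dep(s);hsv=cv2.cvtColor(s["color"],cv2.COLOR_RGB2HSV);H,S,V=[hsv[...,i].astype(int) for i in range(3)]
    x,y,z=P[...,0],P[...,1],P[...,2];v=s["depth"]>0
    reg=v&(abs(x-.44)<.07)&(abs(y+.025)<.14)
    m=reg&(((H>100)&(H<125)&(S>150)&(V>60))|((S<40)&(V>130)))
    m=cv2.morphologyEx(m.astype(np.uint8),cv2.MORPH_OPEN,np.ones((3,3)))
    rect(s,m,.030,"cups(72x223)")
    reg=v&(abs(x-.6)<.1)&(abs(y+.037)<.17)
    rect(s,reg&(z>.055)&(z<.09)|reg&(z>.09),.073,"cover(97x248)")
    hm=reg&(z>.09)&(V<70)
    rect(s,hm,.103,"handle(16x80)");print("handle z",np.percentile(z[hm],[10,50,90]).round(3))
E
python3 - <<'E'
from meas import *
for n in("top","scene"):
    s=dict(np.load(n+"0.npz"));print(n);allm(s)
    P=dep(s).reshape(-1,3);P=P[s["depth"].ravel()>0]
    for nm,b in dict(microscope=(.2,.75,-.62,-.3),cab=(.1,.9,.2,.8)).items():
        for z0,z1 in((.09,.15),(.15,.25),(.25,.4),(.4,.6)):
            q=P[(P[:,0]>b[0])&(P[:,0]<b[1])&(P[:,1]>b[2])&(P[:,1]<b[3])&(P[:,2]>z0)&(P[:,2]<z1)]
            if len(q)>10: print(nm,z0,len(q),q.min(0).round(3)[:2],q.max(0).round(3))
from plant import ctrl
print(Ro.from_euler("xyz",ctrl.get_obs()["orientation"],degrees=True).as_matrix().round(3))
E
```

```text
top
cups(72x223) centre 0.4427 -0.0238 size 72 222 yaw(long=y) 8.6
cover(97x248) centre 0.6068 -0.0444 size 248 100 yaw(long=y) -8.6
handle(16x80) centre 0.6059 -0.0443 size 78 18 yaw(long=y) -8.8
handle z [0.095 0.101 0.104]
microscope 0.09 73 [ 0.529 -0.534] [ 0.603 -0.477  0.149]
microscope 0.15 1068 [ 0.217 -0.577] [ 0.575 -0.433  0.25 ]
microscope 0.25 6517 [ 0.231 -0.583] [ 0.575 -0.422  0.4  ]
microscope 0.4 596 [ 0.352 -0.563] [ 0.493 -0.422  0.6  ]
cab 0.09 1510 [0.263 0.343] [0.731 0.51  0.15 ]
cab 0.15 3489 [0.279 0.351] [0.731 0.446 0.25 ]
cab 0.25 7613 [0.278 0.352] [0.731 0.448 0.4  ]
cab 0.4 25162 [0.266 0.341] [0.732 0.526 0.525]
scene
cups(72x223) centre 0.4424 -0.0253 size 73 223 yaw(long=y) 8.7
cover(97x248) centre 0.6034 -0.0422 size 254 107 yaw(long=y) -8.5
handle(16x80) centre 0.6026 -0.0411 size 80 21 yaw(long=y) -7.8
handle z [0.094 0.101 0.105]
microscope 0.09 124 [ 0.538 -0.496] [ 0.567 -0.475  0.145]
microscope 0.15 1133 [ 0.399 -0.547] [ 0.576 -0.432  0.25 ]
microscope 0.25 2166 [ 0.403 -0.551] [ 0.576 -0.423  0.399]
microscope 0.4 23 [ 0.464 -0.528] [ 0.491 -0.495  0.416]
cab 0.09 216 [0.282 0.353] [0.315 0.47  0.15 ]
cab 0.15 541 [0.277 0.353] [0.301 0.455 0.25 ]
cab 0.25 1285 [0.273 0.353] [0.301 0.461 0.4  ]
cab 0.4 45721 [0.272 0.34 ] [0.731 0.667 0.54 ]
[[-0.001 -0.371  0.929]
 [ 0.001  0.929  0.371]
 [-1.     0.001 -0.   ]]
```

Blue 1 is at (0.458, 0.188), blue 2 at (0.598, 0.180) and white at (0.4125, -0.261). The carrier centre is (0.4425, -0.0245) with yaw 8.65°. The cover is at (0.605, -0.043) with yaw -8.6°. I'll raise clear of the microscope first while turning the jaws.

```bash
cat > go.py <<'E'
import sys
from h import *
from plant import ctrl
x,y,z,yaw=map(float,sys.argv[1:5])   # grasp point target, jaw direction yaw
o=ctrl.get_obs();R=Ro.from_euler("xyz",o["orientation"],degrees=True).as_matrix()
ty=np.array([np.cos(np.radians(yaw)),np.sin(np.radians(yaw)),0]);tx=np.array([0,0,-1.]);T=np.c_[tx,ty,np.cross(tx,ty)]
g=o["tool_pos"]+.159*R[:,0]
rv=Ro.from_matrix(R.T@T).as_rotvec(degrees=True)
print("t %.2f grasp"%o["clock"],g.round(4),"tilt",R[:2,0].round(4),"open %.4f"%o["opening"],"F",o["force"].round(1),"q",o["joint_pos"].round(0))
tp=np.array([x,y,z])-.159*tx
print("tcp shift now axes",(R.T@(tp-o["tool_pos"])).round(4),"after turn",(T.T@(tp-o["tool_pos"])).round(4),"turn",rv.round(2))
E
python3 -m inch '[-0.03,0,0,-9.6,0,0,0.085, -0.03,0,0,-9.6,0,0,0.085, -0.03,0,0,-9.6,0,0,0.085, -0.03,0,0,-9.6,0,0,0.085, -0.03,0,0,-9.6,0,0,0.085, -0.03,0,0,-9.6,0,0,0.085, -0.03,0,0,-9.6,0,0,0.085, -0.03,0,0,-9.6,0,0,0.085]'; python3 go.py 0.4125 -0.261 0.15 188.65
```

```text
clock: 1.1
tool_pos: [0.2512, -0.6278, 0.6434]
orientation: [16.9, 89.1, 117.9]
force: [1.1, -0.0, -0.8]
opening: 0.0848
t 1.10 grasp [ 0.25   -0.6257  0.4845] tilt [-0.0073  0.0138] open 0.0848 F [ 1.1 -0.  -0.8] q [ -52.   19.   28.   -0. -100.   63.]
tcp shift now axes [ 0.3383 -0.2298  0.3243] after turn [ 0.3344 -0.2146  0.3384] turn [ 2.34  0.85 -0.28]
```

```bash
python3 -m inch '[0,0,0,2.3,0.8,-0.3,0.085, 0,-0.0268,0.0423,0,0,0,0.085, 0,-0.0268,0.0423,0,0,0,0.085, 0,-0.0268,0.0423,0,0,0,0.085, 0,-0.0268,0.0423,0,0,0,0.085, 0,-0.0268,0.0423,0,0,0,0.085, 0,-0.0268,0.0423,0,0,0,0.085, 0.02,-0.0268,0.0423,0,0,0,0.085, 0.04,-0.0268,0.0423,0,0,0,0.085, 0.05,0,0,0,0,0,0.085, 0.05,0,0,0,0,0,0.085, 0.05,0,0,0,0,0,0.085,0.05,0,0,0,0,0,0.085]'; python3 go.py 0.4125 -0.261 0.055 188.65
```

```text
clock: 2.72
tool_pos: [0.4169, -0.2506, 0.3698]
orientation: [-16.9, 89.6, 80.2]
force: [0.1, 0.7, -0.4]
opening: 0.0852
t 2.73 grasp [ 0.4171 -0.2495  0.2108] tilt [0.0012 0.0068] open 0.0852 F [ 0.1  0.7 -0.4] q [ -8.   4. -25.  -0. -61.  15.]
tcp shift now axes [ 0.1558  0.0059 -0.0109] after turn [ 0.1558  0.0059 -0.0097] turn [-1.58  0.38  0.12]
```

```bash
python3 -m inch '[0,0.0059,-0.0097,-1.6,0.4,0.1,0.085, 0,0,0,0,0,0,0.085]'; python3 go.py 0.4125 -0.261 0.055 188.65
python3 - <<'E'
from plant import ctrl
import cv2
s=ctrl.snapshot("top");cv2.imwrite("pics/top1.png",s["color"][100:340,160:560,::-1])
E
```

```text
clock: 2.98
tool_pos: [0.4097, -0.2602, 0.3638]
orientation: [65.9, 89.4, 164.3]
force: [0.0, -0.6, -0.0]
opening: 0.085
t 2.98 grasp [ 0.4082 -0.2598  0.2048] tilt [-0.0093  0.0026] open 0.0850 F [ 0.  -0.6 -0. ] q [ -9.   5. -26.  -0. -60.  18.]
tcp shift now axes [ 0.1498 -0.004  -0.0018] after turn [ 0.1498 -0.0027 -0.0012] turn [-0.23  0.23 -0.5 ]
```

View pics/top1.png

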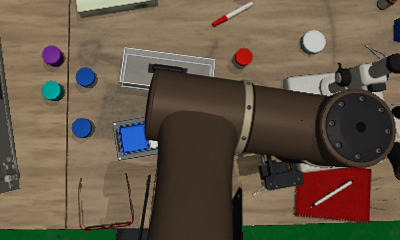

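```bash
python3 - <<'E'
from h import *
from plant import ctrl
s=ctrl.snapshot("top");P=dep(s)
for u,v in((520,225),(540,210),(430,215),(340,205),(340,300),(420,290),(300,370)): print(u,v,P[v,u].round(3))
s=ctrl.snapshot("scene");cv2.imwrite("pics/sc1.png",s["color"][...,::-1])
E
```

```text
520 225 [ 0.414 -0.261  0.628]
540 210 [ 0.432 -0.291  0.623]
430 215 [ 0.43  -0.157  0.608]
340 205 [ 0.443 -0.044  0.612]
340 300 [ 0.337 -0.038  0.683]
420 290 [ 0.281 -0.297 -0.   ]
300 370 [0.271 0.003 0.689]
```

View pics/sc1.png

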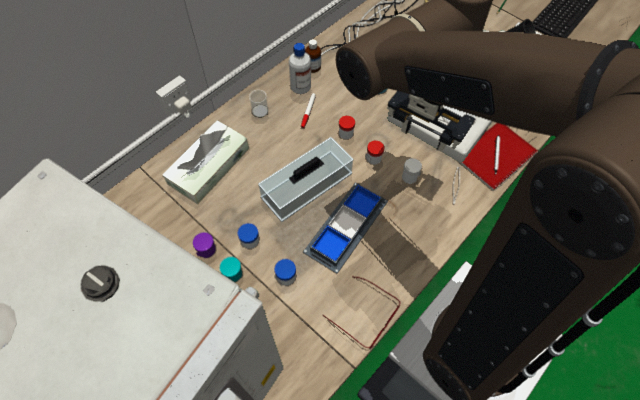

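```bash
python3 - <<'E'
from h import *
s=dict(np.load("top0.npz"));t=dict(np.load("scene0.npz"))
Q=np.vstack([dep(a)[a["depth"]>0] for a in(s,t)])
print("y cols",np.arange(.28,.6,.02).round(2))
for x in np.arange(.2,.8,.03):
    r=[]
    for y in np.arange(.28,.6,.02):
        q=Q[(abs(Q[:,0]-x)<.015)&(abs(Q[:,1]-y)<.01)]
        r.append("%.2f"%np.percentile(q[:,2],98) if len(q)>1 else " -- ")
    print("%.2f"%x,*r)
E
python3 - <<'E'
# link thickness from current view: arm points
from h import *
from plant import ctrl
for n in("top","scene"):
    s=ctrl.snapshot(n);P=dep(s);np.savez(n+"1.npz",**s)
    m=(s["depth"]>0)&(abs(P[...,1]+.15)<.2)&(P[...,2]>.45)&(P[...,0]>.33)
    q=P[m]
    for y in np.arange(-.34,.04,.03):
        k=q[abs(q[:,1]-y)<.01]
        if len(k): print(n,"%.2f"%y,"x",k[:,0].min().round(3),k[:,0].max().round(3),"z",k[:,2].min().round(3),k[:,2].max().round(3))
E
```

```text
y cols [0.28 0.3  0.32 0.34 0.36 0.38 0.4  0.42 0.44 0.46 0.48 0.5  0.52 0.54
 0.56 0.58]
0.20 0.00 0.00 0.00 0.00 0.00 0.00 0.00 0.00 0.00 0.00 0.00 0.00 0.00 0.00 0.00 0.00
0.23 0.00 0.00 0.00 0.00 0.00 0.00 0.00 0.00 0.00 0.00 0.00 0.00 0.00 0.00 0.00 0.00
0.26 0.01 0.00 0.00 0.00 0.00 0.00 0.00 0.00 0.00 0.43 0.49 0.51 0.43 0.00 0.00 0.00
0.29 0.00 0.01 0.00 0.00 0.51 0.52 0.52 0.52 0.52 0.52 0.52 0.52 0.52  --   --   -- 
0.32 0.00 0.00 0.00 0.48 0.52 0.52 0.52 0.52 0.52 0.52 0.52 0.52 0.52 0.52 0.52  -- 
0.35 0.00 0.00 0.00 0.48 0.52 0.52 0.52 0.52 0.52 0.52 0.52 0.52 0.52 0.52 0.52 0.52
0.38 0.00 0.00 0.00 0.00 0.52 0.52 0.52 0.52 0.52 0.52 0.52 0.52 0.52 0.52 0.52 0.52
0.41 0.00 0.00 0.00 0.00 0.51 0.52 0.52 0.52 0.52 0.52 0.52 0.52 0.52 0.52 0.52 0.52
0.44 0.00 0.00 0.00 0.00 0.47 0.52 0.52 0.52 0.52 0.52 0.52 0.52 0.52 0.52 0.52 0.52
0.47 0.00 0.00 0.00 0.00 0.00 0.52 0.52 0.52 0.52 0.53 0.54 0.54 0.52 0.52 0.52 0.52
0.50 0.00 0.00 0.00 0.00 0.00 0.51 0.52 0.52 0.52 0.52 0.54 0.54 0.52 0.52 0.52 0.52
0.53 0.05 0.00 0.00 0.00 0.00 0.51 0.52 0.52 0.52 0.52 0.52 0.52 0.52 0.52 
[... 873 characters left out ...]
 z 0.452 0.631
top -0.22 x 0.37 0.464 z 0.511 0.629
top -0.19 x 0.375 0.469 z 0.562 0.612
top -0.16 x 0.38 0.474 z 0.566 0.612
top -0.13 x 0.381 0.482 z 0.565 0.618
top -0.10 x 0.33 0.485 z 0.577 0.668
top -0.07 x 0.33 0.489 z 0.578 0.685
top -0.04 x 0.33 0.495 z 0.579 0.688
top -0.01 x 0.33 0.496 z 0.565 0.682
scene -0.28 x 0.363 0.366 z 0.55 0.611
scene -0.25 x 0.362 0.372 z 0.558 0.627
scene -0.22 x 0.37 0.428 z 0.573 0.628
scene -0.19 x 0.379 0.457 z 0.584 0.614
scene -0.16 x 0.389 0.465 z 0.594 0.615
scene -0.13 x 0.405 0.48 z 0.587 0.619
scene -0.10 x 0.406 0.472 z 0.6 0.63
scene -0.07 x 0.33 0.479 z 0.6 0.688
scene -0.04 x 0.33 0.483 z 0.547 0.689
scene -0.01 x 0.33 0.498 z 0.52 0.682
```

```bash
python3 -m inch '[0.03,-0.003,-0.001,-0.2,0.2,-0.5,0.085, 0.03,0,0,0,0,0,0.085, 0.03,0,0,0,0,0,0.085, 0.02,0,0,0,0,0,0.085, 0,0,0,0,0,0,0.085]'; python3 go.py 0.4125 -0.261 0.055 188.65
```

```text
clock: 3.85
tool_pos: [0.4162, -0.2601, 0.2562]
orientation: [-106.7, 89.3, -8.0]
force: [-0.3, 0.1, 0.7]
opening: 0.0853
t 3.85 grasp [ 0.4183 -0.2604  0.0973] tilt [ 0.0127 -0.0018] open 0.0853 F [-0.3  0.1  0.7] q [ -9.  12. -34.  -0. -44.  18.]
tcp shift now axes [ 0.0422  0.0043 -0.0001] after turn [ 0.0422  0.0038 -0.0003] turn [-0.01 -0.21  0.7 ]
```

```bash
python3 -m inch '[0.02,0.004,0,0,-0.2,0.6,0.085, 0.02,0,0,0,0,0,0.085, 0.002,0,0,0,0,0,0.085, 0,0,0,0,0,0,0.085]'; python3 go.py 0.4125 -0.261 0.055 188.65
```

```text
clock: 4.35
tool_pos: [0.4155, -0.2611, 0.2184]
orientation: [-111.1, 89.4, -12.4]
force: [-0.2, -0.3, 0.5]
opening: 0.0849
t 4.35 grasp [ 0.417  -0.2615  0.0595] tilt [ 0.0095 -0.0021] open 0.0849 F [-0.2 -0.3  0.5] q [ -9.  15. -36.   0. -38.  18.]
tcp shift now axes [0.0044 0.003  0.0006] after turn [0.0044 0.0029 0.0006] turn [ 0.02 -0.2   0.52]
```

```bash
python3 -m inch '[0.003,0.003,0,0,0,0.5,0.085, 0,0,0,0,0,0,0.03, 0,0,0,0,0,0,0.03,0,0,0,0,0,0,0.03,0,0,0,0,0,0,0.03,0,0,0,0,0,0,0.03]'; python3 go.py 0.4125 -0.261 0.055 188.65
```

```text
clock: 5.1
tool_pos: [0.4132, -0.2618, 0.2176]
orientation: [-144.4, 89.6, -45.7]
force: [0.9, 0.4, -0.4]
opening: 0.0466
t 5.10 grasp [ 0.4139 -0.2625  0.0586] tilt [ 0.0043 -0.0044] open 0.0466 F [ 0.9  0.4 -0.4] q [ -9.  15. -36.   0. -38.  18.]
tcp shift now axes [0.0036 0.0006 0.0009] after turn [0.0036 0.0006 0.0009] turn [ 0.03 -0.29  0.21]
```

```bash
python3 -m inch '[-0.02,0,0,0,0,0,0.03, -0.03,0,0,0,0,0,0.03, -0.03,0,0,0,0,0,0.03, -0.01,0,0,0,0,0,0.03,0,0,0,0,0,0,0.03]'; python3 go.py 0.4425 -0.0245 0.130 188.65
```

```text
clock: 5.72
tool_pos: [0.4119, -0.2611, 0.308]
orientation: [170.7, 89.8, -90.7]
force: [0.6, -0.4, -1.8]
opening: 0.0465
t 5.72 grasp [ 0.4119 -0.2615  0.149 ] tilt [-0.     -0.0028] open 0.0465 F [ 0.6 -0.4 -1.8] q [ -9.   8. -30.   0. -52.  18.]
tcp shift now axes [ 0.0184 -0.0658  0.2293] after turn [ 0.019  -0.0658  0.2293] turn [-0.01 -0.16 -0.03]
```

```bash
python3 -m inch '[0,-0.004,0.015,0,0,0,0.03, 0,-0.0085,0.03,0,0,0,0.03, 0,-0.0085,0.03,0,0,0,0.03, 0,-0.0085,0.03,0,0,0,0.03, 0,-0.0085,0.03,0,0,0,0.03, 0,-0.0085,0.03,0,0,0,0.03, 0,-0.0085,0.03,0,0,0,0.03, 0,-0.005,0.02,0,0,0,0.03, 0,-0.002,0.008,0,0,0,0.03, 0,0,0,0,0,0,0.03]'; python3 go.py 0.4425 -0.0245 0.130 188.65
```

```text
clock: 6.98
tool_pos: [0.4361, -0.0196, 0.2962]
orientation: [92.9, 88.9, -168.5]
force: [-0.1, 0.2, -1.0]
opening: 0.0463
t 6.97 grasp [ 0.4332 -0.0202  0.1373] tilt [-0.0183 -0.0037] open 0.0463 F [-0.1  0.2 -1. ] q [ 23.   4. -36.  -0. -50. -15.]
tcp shift now axes [ 0.0071 -0.0057 -0.0058] after turn [ 0.0072 -0.0056 -0.0058] turn [-0.09 -0.05 -1.07]
```

```bash
python3 -m inch '[0,-0.0056,-0.0058,0,0,-1,0.03, 0.03,0,0,0,0,0,0.03, 0.01,0,0,0,0,0,0.03, 0,0,0,0,0,0,0.03]'; python3 go.py 0.4425 -0.0245 0.0656 188.65
```

```text
clock: 7.48
tool_pos: [0.4435, -0.0271, 0.2554]
orientation: [-132.7, 89.9, -34.3]
force: [0.1, -0.2, -1.1]
opening: 0.0461
t 7.47 grasp [ 0.4438 -0.0273  0.0964] tilt [ 0.0018 -0.0012] open 0.0461 F [ 0.1 -0.2 -1.1] q [ 22.   8. -39.   0. -43. -14.]
tcp shift now axes [0.0308 0.0006 0.0027] after turn [0.0308 0.0006 0.0027] turn [-0.2  -0.09  0.09]
```

```bash
python3 -m inch '[0.012,0.001,0.0027,0,0,0,0.03, 0.012,0,0,0,0,0,0.03, 0.004,0,0,0,0,0,0.03, 0,0,0,0,0,0,0.03]'; python3 go.py 0.4425 -0.0245 0.0656 188.65
```

```text
clock: 7.98
tool_pos: [0.4428, -0.0246, 0.2267]
orientation: [-108.8, 89.8, -10.4]
force: [-0.2, 0.2, -1.0]
opening: 0.046
t 7.97 grasp [ 0.4434 -0.0247  0.0677] tilt [ 0.004  -0.0007] open 0.0460 F [-0.2  0.2 -1. ] q [ 23.  11. -41.   0. -38. -14.]
tcp shift now axes [0.0021 0.0003 0.0001] after turn [0.0021 0.0002 0.0001] turn [-0.21 -0.07  0.22]
```

```bash
python3 -m inch '[0.002,0,0,0,0,0,0.03, 0.001,0,0,0,0,0,0.03]'; python3 go.py 0.4425 -0.0245 0.0656 188.65;  python3 -m inch '[0,0,0,0,0,0,0.075, 0,0,0,0,0,0,0.075, 0,0,0,0,0,0,0.075, 0,0,0,0,0,0,0.075]'; python3 go.py 0.4425 -0.0245 0.0656 188.65
```

```text
clock: 8.22
tool_pos: [0.4431, -0.0244, 0.2245]
orientation: [-108.9, 89.7, -10.4]
force: [-6.2, 1.0, 15.4]
opening: 0.0461
t 8.22 grasp [ 0.4438 -0.0245  0.0655] tilt [ 0.0046 -0.0008] open 0.0461 F [-6.2  1.  15.4] q [ 23.  11. -41.   0. -38. -14.]
tcp shift now axes [-0.0001  0.0006 -0.    ] after turn [-0.0001  0.0006 -0.    ] turn [-0.17 -0.09  0.25]
clock: 8.72
tool_pos: [0.4435, -0.0242, 0.2252]
orientation: [-100.3, 89.6, -1.8]
force: [-0.3, -0.4, 0.6]
opening: 0.0738
t 8.72 grasp [ 0.4446 -0.0243  0.0662] tilt [ 0.0066 -0.0002] open 0.0738 F [-0.3 -0.4  0.6] q [ 23.  11. -41.   0. -38. -14.]
tcp shift now axes [ 0.0006  0.0011 -0.0001] after turn [ 0.0006  0.0011 -0.0001] turn [-0.15 -0.07  0.37]
```

```bash
sed -i 's/^x,y,z,yaw=.*/x,y,z,yaw=map(float,sys.argv[1:5]);tau=np.radians(float(sys.argv[5])) if len(sys.argv)>5 else 0/; s/;tx=np.array(\[0,0,-1.\])/;tx=-np.cos(tau)*np.array([0,0,1.])-np.sin(tau)*np.cross(ty,[0,0,1])*(1 if np.cross(ty,[0,0,1])[1]<0 else -1)/' go.py
python3 -m inch '[-0.03,0,0,0,0,0,0.085, -0.04,0,0,0,0,0,0.085, -0.04,0,0,0,0,0,0.085, -0.02,0,0,0,0,0,0.085, 0,0,0,0,0,0,0.085]'; python3 go.py 0.598 0.180 0.19 188.65 22
```

```text
clock: 9.35
tool_pos: [0.4425, -0.0243, 0.3587]
orientation: [-109.5, 89.7, -11.0]
force: [-0.1, -0.2, -0.4]
opening: 0.085
t 9.35 grasp [ 0.4432 -0.0245  0.1997] tilt [ 0.0049 -0.0009] open 0.0850 F [-0.1 -0.2 -0.4] q [ 23.   0. -31.   0. -58. -14.]
tcp shift now axes [ 0.0219 -0.1841  0.1196] after turn [ 0.0643 -0.1845  0.1024] turn [ -0.1  -22.1    0.29]
```

```bash
python3 -m inch '[0,-0.026,0.017,0,0,0,0.085, 0,-0.037,0.024,0,0,0,0.085, 0,-0.037,0.024,0,0,0,0.085, 0,-0.037,0.024,0,0,0,0.085, 0,-0.03,0.019,0,0,0,0.085, 0,-0.017,0.011,0,0,0,0.085, 0,0,0,0,-7.3,0,0.085, 0,0,0,0,-7.3,0,0.085, 0,0,0,0,-7.3,0,0.085, 0,0,0,0,0,0,0.085]'; python3 go.py 0.598 0.180 0.10 188.65 22
```

```text
clock: 10.6
tool_pos: [0.6098, 0.1255, 0.3438]
orientation: [1.9, 67.8, 100.2]
force: [-0.2, -0.7, 0.5]
opening: 0.085
t 10.60 grasp [0.5992 0.1847 0.1966] tilt [-0.067   0.3721] open 0.0850 F [-0.2 -0.7  0.5] q [ 21.  19.  -2. -24. -67.  -4.]
tcp shift now axes [ 0.0878  0.0023 -0.0401] after turn [ 0.0879  0.0035 -0.0398] turn [-0.5   0.21 -0.59]
```

```bash
python3 -m inch '[0.022,0.003,-0.01,-0.5,0.2,-0.6,0.085, 0.022,0,-0.01,0,0,0,0.085, 0.022,0,-0.01,0,0,0,0.085, 0.022,0,-0.01,0,0,0,0.085, 0,0,0,0,0,0,0.085]'; python3 go.py 0.598 0.180 0.048 188.65 22
python3 - <<'E'
from h import *
from plant import ctrl
s=ctrl.snapshot("scene");cv2.imwrite("pics/sc2.png",s["color"][...,::-1])
E
```

```text
clock: 11.22
tool_pos: [0.6056, 0.1196, 0.2407]
orientation: [0.9, 69.0, 99.6]
force: [-0.7, 0.9, -0.0]
opening: 0.0851
t 11.22 grasp [0.5961 0.1757 0.0923] tilt [-0.0597  0.3532] open 0.0851 F [-0.7  0.9 -0. ] q [ 21.  24.  -8. -25. -56.   2.]
tcp shift now axes [ 0.0427 -0.0018 -0.015 ] after turn [ 0.0425 -0.0016 -0.0157] turn [-0.07 -1.01 -0.34]
```

View pics/sc2.png

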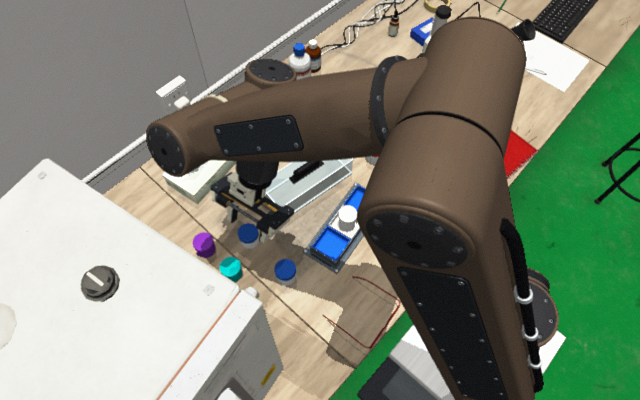

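The white jar stands in the middle cup at about (347,215). The tilted gripper straddles blue jar 2 at (248,233), and the wrist is clear of the cabinet. I'll descend.

```bash
python3 -m inch '[0.015,-0.002,-0.005,0,-1,-0.3,0.085, 0.015,0,-0.006,0,0,0,0.085, 0.011,0,-0.004,0,0,0,0.085, 0,0,0,0,0,0,0.085]'; python3 go.py 0.598 0.180 0.048 188.65 22
```

```text
clock: 11.78
tool_pos: [0.6086, 0.1218, 0.1976]
orientation: [-0.6, 68.0, 98.1]
force: [0.4, -0.4, -1.2]
opening: 0.085
t 11.78 grasp [0.6003 0.1807 0.0502] tilt [-0.0526  0.3704] open 0.0850 F [ 0.4 -0.4 -1.2] q [ 20.  28.  -9. -28. -52.   5.]
tcp shift now axes [ 0.0019  0.0018 -0.0012] after turn [ 0.0019  0.0018 -0.0012] turn [ 0.09 -0.03  0.21]
```

```bash
python3 -m inch '[0.0015,0.0018,-0.001,0,0,0,0.085, 0,0,0,0,0,0,0.03, 0,0,0,0,0,0,0.03,0,0,0,0,0,0,0.03,0,0,0,0,0,0,0.03]'; python3 go.py 0.598 0.180 0.13 188.65 22
```

```text
clock: 12.4
tool_pos: [0.6074, 0.1211, 0.1973]
orientation: [-1.0, 68.0, 97.7]
force: [0.1, -0.5, -1.6]
opening: 0.0509
t 12.40 grasp [0.5994 0.1801 0.0499] tilt [-0.0502  0.3707] open 0.0509 F [ 0.1 -0.5 -1.6] q [ 20.  28.  -9. -28. -52.   6.]
tcp shift now axes [-0.0742 -0.0001  0.03  ] after turn [-0.0742  0.0005  0.0301] turn [ 0.15 -0.03  0.35]
```

```bash
python3 -m inch '[-0.019,0,0.0075,0,0,0,0.03, -0.028,0,0.0115,0,0,0,0.03, -0.028,0,0.0115,0,0,0,0.03, 0,0,0,0,0,0,0.03]'; python3 go.py 0.4312 0.0501 0.13 188.65 22
```

```text
clock: 12.9
tool_pos: [0.6071, 0.121, 0.2848]
orientation: [-1.3, 68.1, 97.5]
force: [-0.7, -0.2, -0.6]
opening: 0.0504
t 12.90 grasp [0.5994 0.1799 0.1373] tilt [-0.0486  0.3702] open 0.0504 F [-0.7 -0.2 -0.6] q [ 21.  22.  -6. -25. -59.   0.]
tcp shift now axes [-0.0331  0.1847 -0.0979] after turn [-0.0318  0.1846 -0.0985] turn [ 0.19 -0.08  0.43]
```

```bash
python3 -m inch '[-0.0023,0.013,-0.007,0,0,0,0.03, -0.0047,0.0264,-0.014,0,0,0.1,0.03, -0.0047,0.0264,-0.014,0,0,0.1,0.03, -0.0047,0.0264,-0.014,0,0,0.1,0.03, -0.0047,0.0264,-0.014,0,0,0.1,0.03, -0.0047,0.0264,-0.014,0,0,0,0.03, -0.0047,0.0264,-0.014,0,0,0,0.03, -0.0023,0.013,-0.007,0,0,0,0.03, 0,0,0,0,0,0,0.03]'; python3 go.py 0.4312 0.0501 0.10 188.65 22
```

```text
clock: 14.02
tool_pos: [0.4278, -0.016, 0.2757]
orientation: [0.9, 68.1, 99.6]
force: [-0.3, 1.1, -0.3]
opening: 0.0506
t 14.03 grasp [0.4179 0.0425 0.1282] tilt [-0.0623  0.3679] open 0.0506 F [-0.3  1.1 -0.3] q [ 11.   8. -27. -26. -58.  12.]
tcp shift now axes [ 0.0281 -0.0135 -0.0056] after turn [ 0.0282 -0.0133 -0.0057] turn [-0.03 -0.09 -0.36]
```

```bash
python3 -m inch '[0.003,-0.0133,0.005,0,0,-0.3,0.03, 0.013,0,-0.005,0,0,0,0.03, 0.013,0,-0.005,0,0,0,0.03, 0,0,0,0,0,0,0.03]'; python3 go.py 0.4312 0.0501 0.0569 188.65 22
```

```text
clock: 14.52
tool_pos: [0.442, -0.0063, 0.2439]
orientation: [0.3, 68.1, 98.9]
force: [0.1, -0.3, -0.6]
opening: 0.0508
t 14.53 grasp [0.4328 0.0523 0.0964] tilt [-0.0579  0.3686] open 0.0508 F [ 0.1 -0.3 -0.6] q [ 12.  12. -27. -28. -54.  14.]
tcp shift now axes [ 0.0359  0.0021 -0.0168] after turn [ 0.0359  0.0022 -0.0168] turn [-0.01 -0.09 -0.1 ]
```

```bash
python3 -m inch '[0.012,0.002,-0.006,0,0,0,0.03, 0.012,0,-0.006,0,0,0,0.03, 0.009,0,-0.004,0,0,0,0.03, 0,0,0,0,0,0,0.03]'; python3 go.py 0.4312 0.0501 0.0569 188.65 22
```

```text
clock: 15.02
tool_pos: [0.4403, -0.0095, 0.2042]
orientation: [0.4, 68.1, 99.0]
force: [-0.6, 1.0, 0.1]
opening: 0.051
t 15.03 grasp [0.4309 0.0491 0.0567] tilt [-0.0586  0.3682] open 0.0510 F [-0.6  1.   0.1] q [ 11.  15. -29. -29. -49.  18.]
tcp shift now axes [ 0.0002 -0.      0.0007] after turn [ 0.0002 -0.      0.0007] turn [-0.02 -0.11 -0.15]
```

```bash
python3 -m inch '[0.001,0,-0.0004,0,0,0,0.03,0.001,0,-0.0004,0,0,0,0.03]'; python3 -m inch '[0,0,0,0,0,0,0.075, 0,0,0,0,0,0,0.075, 0,0,0,0,0,0,0.075, 0,0,0,0,0,0,0.085]'; python3 go.py 0.4312 0.0501 0.17 188.65 22
```

```text
clock: 15.28
tool_pos: [0.4404, -0.0097, 0.204]
orientation: [0.3, 68.1, 99.1]
force: [-4.3, -1.8, 17.5]
opening: 0.0503
clock: 15.78
tool_pos: [0.4406, -0.0097, 0.2044]
orientation: [0.1, 68.1, 98.9]
force: [0.3, -0.2, 0.1]
opening: 0.0801
t 15.78 grasp [0.4315 0.049  0.0569] tilt [-0.0576  0.3693] open 0.0801 F [ 0.3 -0.2  0.1] q [ 11.  15. -28. -29. -49.  18.]
tcp shift now axes [-0.1044  0.0004  0.0431] after turn [-0.1044  0.0003  0.0432] turn [ 0.13 -0.05 -0.08]
```

```bash
python3 -m inch '[-0.026,0,0.0108,0,0,0,0.085,-0.026,0,0.0108,0,0,0,0.085,-0.026,0,0.0108,0,0,0,0.085,-0.026,0,0.0108,0,0,0,0.085,0,0,0,0,0,0,0.085]'; python3 go.py 0.458 0.188 0.17 188.65 22
python3 - <<'E'
from h import *
from plant import ctrl
s=ctrl.snapshot("scene");cv2.imwrite("pics/sc3.png",s["color"][...,::-1])
E
```

```text
clock: 16.4
tool_pos: [0.4405, -0.0085, 0.3194]
orientation: [0.5, 68.1, 99.2]
force: [-0.2, -0.3, -0.2]
opening: 0.0849
t 16.40 grasp [0.431  0.0501 0.1719] tilt [-0.0599  0.3686] open 0.0849 F [-0.2 -0.3 -0.2] q [ 12.   5. -23. -25. -63.   9.]
tcp shift now axes [ 0.051  -0.0472  0.1217] after turn [ 0.0513 -0.0469  0.1217] turn [ 0.05 -0.08 -0.21]
```

View pics/sc3.png

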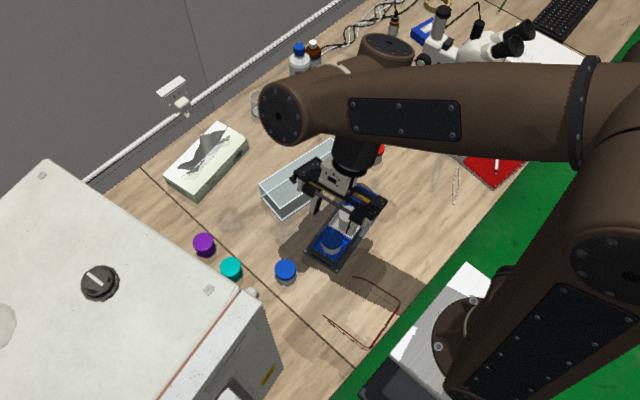

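Blue 2 stands in the near cup at about (333,240), and blue 1 is untouched at (285,271). I'll move to blue 1.

```bash
python3 -m inch '[0.006,-0.005,0.0135,0,0,0,0.085, 0.0103,-0.0094,0.0243,0,0,0,0.085, 0.0103,-0.0094,0.0243,0,0,0,0.085, 0.0103,-0.0094,0.0243,0,0,0,0.085, 0.0103,-0.0094,0.0243,0,0,0,0.085, 0.004,-0.004,0.01,0,0,0,0.085, 0,0,0,0,0,0,0.085]'; python3 go.py 0.458 0.188 0.11 188.65 22
python3 - <<'E'
from h import *
from plant import ctrl
s=ctrl.snapshot("scene");cv2.imwrite("pics/sc4.png",s["color"][...,::-1])
P=dep(s)
# arm points near cabinet wall
m=(s["depth"]>0)&(P[...,1]>.15)&(P[...,0]>.2)&(P[...,0]<.6)&(P[...,2]>.12)
d=.35+.155*(P[...,0]-.29)-P[...,1]
m&=d>.005
q=P[m]; i=np.argsort(d[m])[:1500:150]; print(np.c_[q[i],d[m][i]].round(3))
E
```

```text
clock: 17.32
tool_pos: [0.4653, 0.1356, 0.3082]
orientation: [2.6, 68.1, 101.1]
force: [0.5, 0.2, 0.2]
opening: 0.0849
t 17.32 grasp [0.4539 0.1938 0.1607] tilt [-0.072   0.3661] open 0.0849 F [0.5 0.2 0.2] q [ 28.   8. -21. -25. -56.  -6.]
tcp shift now axes [ 0.0446 -0.0015 -0.0251] after turn [ 0.0446 -0.0007 -0.0252] turn [-0.34 -0.11 -0.92]
[[0.337 0.352 0.482 0.005]
 [0.408 0.308 0.555 0.061]
 [0.447 0.311 0.566 0.063]
 [0.404 0.302 0.569 0.066]
 [0.434 0.305 0.583 0.067]
 [0.427 0.302 0.585 0.069]
 [0.379 0.292 0.56  0.071]
 [0.424 0.298 0.591 0.073]
 [0.431 0.297 0.598 0.075]
 [0.39  0.289 0.591 0.076]]
```

View pics/sc4.png

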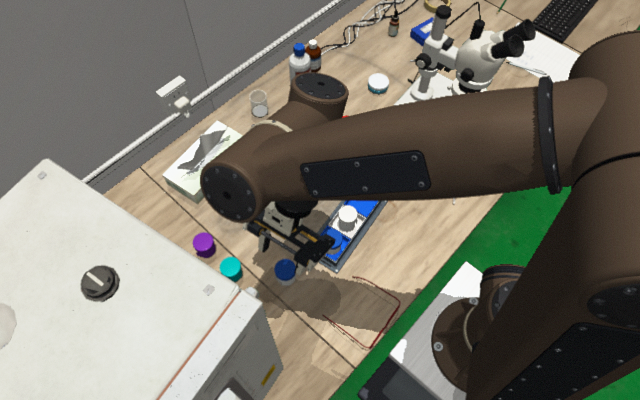

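The wrist clears the cabinet by about 6 cm, so I'll descend.

```bash
python3 -m inch '[0.015,-0.001,-0.0085,-0.3,-0.1,-0.9,0.085, 0.015,0,-0.0085,0,0,0,0.085, 0.0146,0,-0.008,0,0,0,0.085, 0.0146,0,-0.005,0,0,0,0.085, 0,0,0,0,0,0,0.085]'; python3 go.py 0.458 0.188 0.053 188.65 22
```

```text
clock: 18.0
tool_pos: [0.4664, 0.127, 0.2383]
orientation: [0.4, 68.0, 98.8]
force: [-0.6, 0.3, 0.9]
opening: 0.0852
t 18.00 grasp [0.4573 0.1858 0.0908] tilt [-0.057   0.3694] open 0.0852 F [-0.6  0.3  0.9] q [ 27.  14. -25. -28. -48.   0.]
tcp shift now axes [ 0.0359 -0.001  -0.0123] after turn [ 0.0359 -0.0009 -0.0124] turn [-0.24 -0.05 -0.04]
```

```bash
python3 -m inch '[0.012,-0.001,-0.004,-0.2,0,0,0.085, 0.012,0,-0.004,0,0,0,0.085, 0.010,0,-0.004,0,0,0,0.085, 0.001,0,0,0,0,0,0.085, 0,0,0,0,0,0,0.085]'; python3 go.py 0.458 0.188 0.053 188.65 22
```

```text
clock: 18.62
tool_pos: [0.4676, 0.1297, 0.1992]
orientation: [0.0, 68.0, 98.7]
force: [0.4, -0.7, -0.6]
opening: 0.0849
t 18.62 grasp [0.4586 0.1884 0.0517] tilt [-0.0564  0.3696] open 0.0849 F [ 0.4 -0.7 -0.6] q [ 27.  18. -26. -31. -44.   4.]
tcp shift now axes [-0.0013  0.0007  0.0001] after turn [-0.0013  0.0007  0.0001] turn [ 0.02 -0.05 -0.01]
```

```bash
python3 -m inch '[0,0,0,0,0,0,0.03, 0,0,0,0,0,0,0.03,0,0,0,0,0,0,0.03,0,0,0,0,0,0,0.03]'; python3 go.py 0.458 0.188 0.16 188.65 22
python3 -m inch '[-0.019,0,0.0075,0,0,0,0.03, -0.028,0,0.0115,0,0,0,0.03, -0.028,0,0.0115,0,0,0,0.03,-0.026,0,0.0105,0,0,0,0.03, 0,0,0,0,0,0,0.03]'; python3 go.py 0.4538 -0.0991 0.15 188.65 22
```

```text
clock: 19.12
tool_pos: [0.4679, 0.1298, 0.2003]
orientation: [-0.3, 68.0, 98.4]
force: [0.5, 0.1, -1.0]
opening: 0.0504
t 19.12 grasp [0.4592 0.1886 0.0529] tilt [-0.0547  0.3703] open 0.0504 F [ 0.5  0.1 -1. ] q [ 27.  17. -25. -31. -44.   4.]
tcp shift now axes [-0.0995  0.0008  0.0396] after turn [-0.0995  0.001   0.0397] turn [ 0.07 -0.02  0.09]
clock: 19.75
tool_pos: [0.4675, 0.1294, 0.3182]
orientation: [-0.7, 68.1, 98.0]
force: [0.6, 0.2, -0.2]
opening: 0.0506
t 19.75 grasp [0.4592 0.1881 0.1706] tilt [-0.0519  0.3696] open 0.0506 F [ 0.6  0.2 -0.2] q [ 28.   8. -21. -25. -56.  -6.]
tcp shift now axes [-0.0867  0.048  -0.2705] after turn [-0.0869  0.0479 -0.2705] turn [ 0.1  -0.09  0.24]
```

```bash
python3 -m inch '[-0.005,0.0027,-0.015,0,0,0,0.03, -0.0096,0.0053,-0.03,0,0,0,0.03, -0.0096,0.0053,-0.03,0,0,0,0.03, -0.0096,0.0053,-0.03,0,0,0,0.03, -0.0096,0.0053,-0.03,0,0,0,0.03, -0.0096,0.0053,-0.03,0,0,0,0.03, -0.0096,0.0053,-0.03,0,0,0,0.03, -0.0096,0.0053,-0.03,0,0,0,0.03, -0.008,0.0045,-0.025,0,0,0,0.03, -0.004,0.002,-0.012,0,0,0,0.03, 0,0,0,0,0,0,0.03]'; python3 go.py 0.4538 -0.0991 0.11 188.65 22
```

```text
clock: 21.12
tool_pos: [0.457, -0.1645, 0.2942]
orientation: [1.0, 68.0, 99.5]
force: [0.0, 0.3, -0.4]
opening: 0.0505
t 21.12 grasp [ 0.4472 -0.1057  0.1468] tilt [-0.0616  0.3698] open 0.0505 F [ 0.   0.3 -0.4] q [ -7.  13. -18. -23. -67.  26.]
tcp shift now axes [ 0.0362 -0.0069 -0.0086] after turn [ 0.0362 -0.0067 -0.0087] turn [-0.25  0.01 -0.3 ]
```

```bash
python3 -m inch '[0.010,-0.0067,0.000,-0.2,0,-0.3,0.03, 0.013,0,-0.0045,0,0,0,0.03, 0.013,0,-0.0045,0,0,0,0.03, 0,0,0,0,0,0,0.03]'; python3 go.py 0.4538 -0.0991 0.0595 188.65 22
```

```text
clock: 21.62
tool_pos: [0.4628, -0.156, 0.2542]
orientation: [0.2, 67.9, 98.9]
force: [0.1, 0.3, -0.9]
opening: 0.0507
t 21.62 grasp [ 0.4535 -0.097   0.1068] tilt [-0.058   0.3713] open 0.0507 F [ 0.1  0.3 -0.9] q [ -7.  16. -20. -24. -62.  28.]
tcp shift now axes [ 0.043   0.0002 -0.0196] after turn [ 0.0431  0.0003 -0.0195] turn [ 0.04  0.08 -0.09]
```

```bash
python3 -m inch '[0.015,0,-0.007,0,0,0,0.03, 0.015,0,-0.007,0,0,0,0.03, 0.01,0,-0.004,0,0,0,0.03, 0,0,0,0,0,0,0.03]'; python3 go.py 0.4538 -0.0991 0.0595 188.65 22
```

```text
clock: 22.12
tool_pos: [0.4633, -0.1577, 0.207]
orientation: [0.2, 67.9, 98.9]
force: [-0.2, -0.7, 3.1]
opening: 0.0507
t 22.12 grasp [ 0.454  -0.0987  0.0597] tilt [-0.0581  0.3711] open 0.0507 F [-0.2 -0.7  3.1] q [ -7.  20. -22. -25. -57.  31.]
tcp shift now axes [ 0.      0.0006 -0.0003] after turn [ 0.      0.0006 -0.0003] turn [ 0.07  0.06 -0.09]
```

Contact is just starting, so I'll release and lift straight up.

```bash
python3 -m inch '[0.0008,0,-0.0003,0,0,0,0.03,0,0,0,0,0,0,0.075, 0,0,0,0,0,0,0.075, 0,0,0,0,0,0,0.075, 0,0,0,0,0,0,0.085,-0.026,0,0.0108,0,0,0,0.085,-0.026,0,0.0108,0,0,0,0.085,-0.026,0,0.0108,0,0,0,0.085,-0.026,0,0.0108,0,0,0,0.085,0,0,0,0,0,0,0.085]'; python3 go.py 0.605 -0.043 0.20 171.4
python3 - <<'E'
from h import *
from plant import ctrl
for n in("top","scene"):
    s=ctrl.snapshot(n);cv2.imwrite(f"pics/{n}5.png",s["color"][...,::-1]);np.savez(n+"5.npz",**s)
E
```

```text
clock: 23.38
tool_pos: [0.4633, -0.1569, 0.3224]
orientation: [0.3, 67.9, 99.0]
force: [-0.4, 0.3, -0.6]
opening: 0.0852
t 23.38 grasp [ 0.4539 -0.0979  0.1751] tilt [-0.0589  0.3712] open 0.0852 F [-0.4  0.3 -0.6] q [ -6.  12. -16. -23. -70.  24.]
tcp shift now axes [ 0.     -0.1574  0.0981] after turn [-0.0366 -0.1231  0.1338] turn [17.12 21.89 -3.45]
```

View pics/scene5.png

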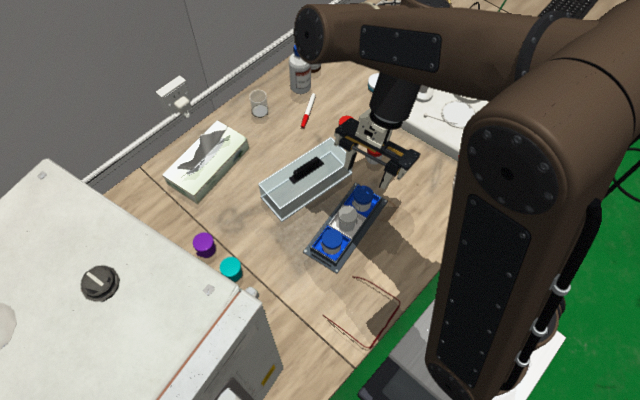

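View pics/top5.png

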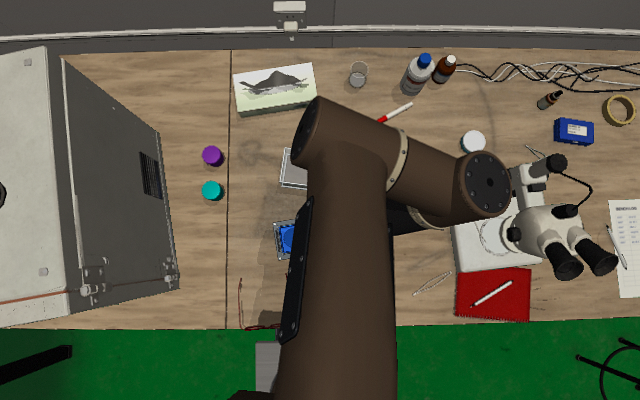

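All three jars stand in their cups at (331,240), (348,215) and (364,197) in the scene view. I'll measure them and re-measure the cover.

```bash
python3 - <<'E'
from meas import *
s=dict(np.load("scene5.npz"));P=dep(s)
for nm,c,h in(("blue2",(.4312,.0501),.059),("white",(.4425,-.0245),.071),("blue1",(.4538,-.0991),.065)):
    m=(s["depth"]>0)&(np.hypot(P[...,0]-c[0],P[...,1]-c[1])<.045)&(P[...,2]>h-.006)&(P[...,2]<h+.01)
    q=P[m];zc=np.median(q[:,2])
    cn=max(cv2.findContours(m.astype(np.uint8),0,1)[0],key=len);(u,v),r=cv2.minEnclosingCircle(cn)
    print(nm,"z %.3f"%zc,"off mm",((q[:,:2].mean(0)-c)*1000).round(1),"circ",((plane(s,(u,v),h)[0,:2]-c)*1000).round(1),"tiltfit",np.linalg.lstsq(np.c_[q[:,:2],np.ones(len(q))],q[:,2],rcond=None)[0][:2].round(2))
allm(s)
E
```

```text
blue2 z 0.059 off mm [-2.3 -0.3] circ [-3.   0.4] tiltfit [-0. -0.]
white z 0.071 off mm [-0.9  1.1] circ [-1.5  2.2] tiltfit [ 0.01 -0.02]
blue1 z 0.065 off mm [-1.6  0.6] circ [-2.1  0.7] tiltfit [ 0.   -0.02]
cups(72x223) centre 0.4985 -0.1417 size 135 497 yaw(long=y) 22.3
cover(97x248) centre 0.7879 -0.2980 size 333 889 yaw(long=y) 27.3
handle(16x80) centre 0.7555 -0.3348 size 260 688 yaw(long=y) 44.8
handle z [0.244 0.587 0.624]
```

```bash
python3 -m inch '[-0.02,0,0,5.7,7.3,-1.15,0.06, -0.015,0,0,5.7,7.3,-1.15,0.06, 0,0,0,5.7,7.3,-1.15,0.06, 0,0,0,0,0,0,0.06]'; python3 go.py 0.6045 -0.043 0.20 171.4
```

```text
clock: 23.98
tool_pos: [0.4635, -0.1683, 0.3492]
orientation: [133.3, 89.3, -145.8]
force: [-0.2, -0.0, -1.5]
opening: 0.0604
t 23.98 grasp [ 0.4618 -0.1694  0.1902] tilt [-0.0107 -0.0073] open 0.0604 F [-0.2 -0.  -1.5] q [  3.   6. -26.   0. -58. -12.]
tcp shift now axes [-0.0122 -0.1193  0.1459] after turn [-0.0098 -0.1207  0.145 ] turn [-0.5  -0.51 -0.54]
```

```bash
python3 -m inch '[0,-0.012,0.0145,-0.5,-0.5,-0.5,0.06, 0,-0.02,0.0242,0,0,0,0.06, 0,-0.02,0.0242,0,0,0,0.06, 0,-0.02,0.0242,0,0,0,0.06, 0,-0.02,0.0242,0,0,0,0.06, 0,-0.018,0.022,0,0,0,0.06, 0,-0.008,0.01,0,0,0,0.06, 0,0,0,0,0,0,0.06]'; python3 go.py 0.6045 -0.043 0.14 171.4
```

```text
clock: 24.98
tool_pos: [0.6095, -0.0376, 0.3429]
orientation: [35.4, 88.8, 117.7]
force: [0.1, 0.5, 0.1]
opening: 0.06
t 24.98 grasp [ 0.6079 -0.0346  0.1839] tilt [-0.01    0.0191] open 0.0600 F [0.1 0.5 0.1] q [ 14.  17. -12.  -1. -61. -21.]
tcp shift now axes [ 0.0438  0.0037 -0.0068] after turn [ 0.0439  0.0042 -0.0061] turn [ 0.85  1.   -0.72]
```

```bash
python3 -m inch '[0.02,0.0042,-0.0061,0.85,1,-0.7,0.06, 0.02,0,0,0,0,0,0.06, 0,0,0,0,0,0,0.06]'; python3 go.py 0.6045 -0.043 0.096 171.4
python3 - <<'E'
from h import *
from plant import ctrl
for n in("top","scene"):
    s=ctrl.snapshot(n);cv2.imwrite(f"pics/{n}6.png",s["color"][...,::-1])
E
```

```text
clock: 25.35
tool_pos: [0.6029, -0.0445, 0.3017]
orientation: [48.8, 89.9, 130.2]
force: [-0.3, -0.1, 0.7]
opening: 0.06
t 25.35 grasp [ 0.6027 -0.0442  0.1427] tilt [-0.0015  0.0017] open 0.0600 F [-0.3 -0.1  0.7] q [ 14.  19. -16.  -0. -55. -23.]
tcp shift now axes [ 0.0467 -0.0014  0.0016] after turn [ 0.0467 -0.0013  0.0017] turn [-0.01  0.09 -0.1 ]
```

View pics/scene6.png

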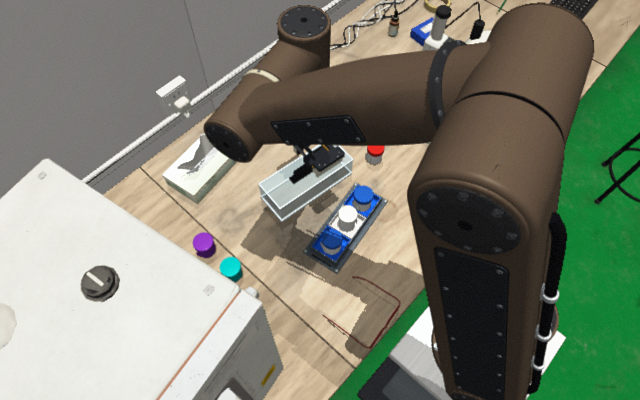

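The handle shows at about (300,172) under the open gripper, and the jars are well in the cups. I'll descend.

```bash
python3 -m inch '[0.018,-0.0013,0.0017,0,0,0,0.06, 0.016,0,0,0,0,0,0.06, 0.006,0,0,0,0,0,0.06, 0,0,0,0,0,0,0.06]'; python3 go.py 0.6045 -0.043 0.096 171.4
```

```text
clock: 25.95
tool_pos: [0.6058, -0.0429, 0.2626]
orientation: [-47.7, 89.7, 33.7]
force: [-0.8, -0.1, -0.1]
opening: 0.0599
t 25.95 grasp [ 0.6064 -0.0425  0.1036] tilt [0.0037 0.0025] open 0.0599 F [-0.8 -0.1 -0.1] q [ 14.  21. -18.  -0. -50. -23.]
tcp shift now axes [ 0.0076  0.0013 -0.0003] after turn [ 0.0076  0.0013 -0.0003] turn [0.01 0.17 0.19]
```

```bash
python3 -m inch '[0.0065,0.001,0,0,0,0,0.06, 0,0,0,0,0,0,0.06]'; python3 go.py 0.6045 -0.043 0.096 171.4; python3 -m inch '[0,0,0,0,0,0,0,0,0,0,0,0,0,0,0,0,0,0,0,0,0,0,0,0,0,0,0,0,0,0,0,0,0,0,0,0,0,0,0,0,0,0]'; python3 go.py 0.6045 -0.043 0.096 171.4
```

```text
clock: 26.2
tool_pos: [0.605, -0.0427, 0.256]
orientation: [-50.5, 89.7, 30.9]
force: [-0.0, 0.1, -0.2]
opening: 0.0599
t 26.20 grasp [ 0.6057 -0.0423  0.097 ] tilt [0.0042 0.0025] open 0.0599 F [-0.   0.1 -0.2] q [ 14.  22. -19.  -0. -49. -23.]
tcp shift now axes [ 0.001   0.0005 -0.0004] after turn [ 0.001   0.0005 -0.0004] turn [0.02 0.18 0.22]
clock: 26.95
tool_pos: [0.6055, -0.0426, 0.257]
orientation: [-57.9, 89.6, 23.5]
force: [0.1, -0.9, -1.4]
opening: 0.0158
t 26.95 grasp [ 0.6065 -0.0421  0.098 ] tilt [0.0064 0.0028] open 0.0158 F [ 0.1 -0.9 -1.4] q [ 14.  22. -19.  -0. -49. -23.]
tcp shift now axes [ 0.0019  0.001  -0.0006] after turn [ 0.002   0.0009 -0.0006] turn [0.04 0.21 0.34]
```

```bash
python3 -m inch '[-0.01,0,0,0,0,0,0, -0.02,0,0,0,0,0,0, -0.03,0,0,0,0,0,0, -0.03,0,0,0,0,0,0, -0.018,0,0,0,0,0,0, 0,0,0,0,0,0,0]'; python3 go.py 0.4425 -0.0245 0.205 188.65
python3 - <<'E'
from h import *
from plant import ctrl
for n in("top","scene"):
    s=ctrl.snapshot(n);cv2.imwrite(f"pics/{n}7.png",s["color"][...,::-1]);np.savez(n+"7.npz",**s)
E
```

```text
clock: 27.7
tool_pos: [0.6036, -0.0431, 0.3691]
orientation: [-32.7, 89.8, 48.7]
force: [0.4, -0.0, -3.1]
opening: 0.0159
t 27.70 grasp [ 0.604  -0.0426  0.2101] tilt [0.0024 0.0027] open 0.0159 F [ 0.4 -0.  -3.1] q [ 14.  15. -11.  -0. -63. -23.]
tcp shift now axes [ 0.0048  0.1621 -0.0057] after turn [0.0051 0.1565 0.0426] turn [-17.25   0.16   0.14]
```

View pics/scene7.png

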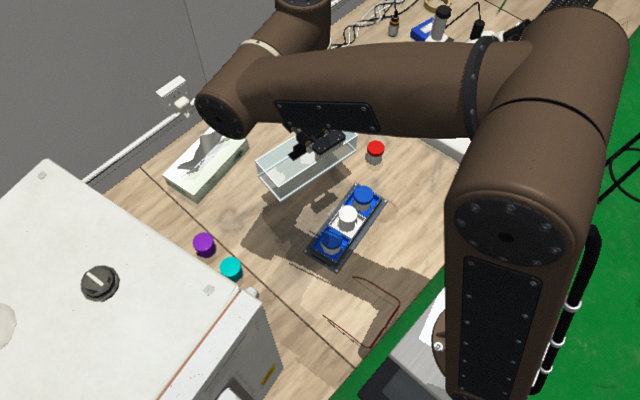

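View pics/top7.png

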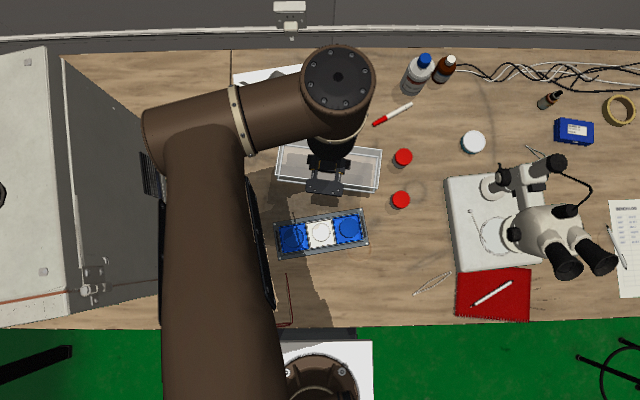

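```bash
cat > cov.py <<'E'
from h import *
import sys
def cov(s,gx,gy,zt,yaw):
    P=dep(s);a=np.radians(yaw);ex=np.array([np.cos(a),np.sin(a)]);ey=np.array([-np.sin(a),np.cos(a)])
    d=P[...,:2]-[gx,gy];X=d@ex;Y=d@ey
    m=(s["depth"]>0)&(abs(P[...,2]-zt)<.012)&(abs(X)<.075)&(abs(Y)<.15)
    print("n",m.sum(),"z med %.4f"%np.median(P[m][:,2]),"X %.1f %.1f"%(X[m].min()*1e3,X[m].max()*1e3),"Y %.1f %.1f"%(Y[m].min()*1e3,Y[m].max()*1e3))
    q=np.c_[X[m],Y[m]]*1000
    r=cv2.minAreaRect(q.astype(np.float32));print(r)
    f=np.linalg.lstsq(np.c_[q/1000,np.ones(len(q))],P[m][:,2],rcond=None)[0];print("slope x,y deg",np.degrees(f[:2]).round(2))
E
python3 - <<'E'
from cov import *
for n in("top","scene"): cov(dict(np.load(n+"7.npz")),.604,-.0426,.185,-8.6)
E
sed -n 1,1p /dev/null; python3 - <<'E'
import cv2
i=cv2.imread("pics/top7.png")[120:270,250:410];cv2.imwrite("pics/top7c.png",cv2.resize(i,None,fx=4,fy=4,interpolation=cv2.INTER_CUBIC))
E
```

```text
n 2713 z med 0.1844 X -49.4 49.6 Y -126.8 121.9
((0.20642852783203125, -2.47723388671875), (248.6379852294922, 99.0077133178711), 89.93304443359375)
slope x,y deg [0.48 0.05]
n 1883 z med 0.1844 X -52.6 49.2 Y -127.0 121.9
((-1.7895088195800781, -2.5519561767578125), (249.5814971923828, 101.16887664794922), 89.56849670410156)
slope x,y deg [ 1.58 -0.17]
```

View pics/top7c.png

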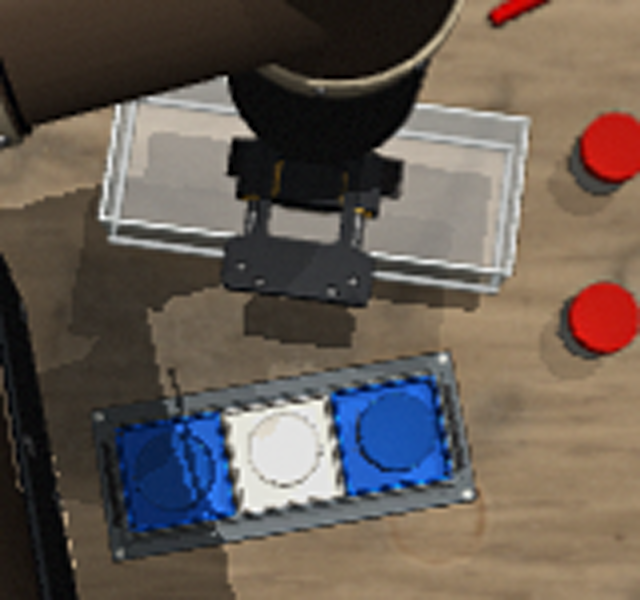

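```bash
python3 -m inch '[0,0,0,-3,0,0,0, 0,0,0,-5,0,0,0, 0,0,0,-5,0,0,0, 0,0,0,-3,0,0,0, 0,0,0,-1.2,0,0,0, 0,0,0,0,0,0,0]'; python3 go.py 0.4421 -0.022 0.208 188.65
```

```text
clock: 28.55
tool_pos: [0.601, -0.0432, 0.3588]
orientation: [76.1, 89.2, 175.1]
force: [-0.2, 0.4, -2.2]
opening: 0.016
t 28.55 grasp [ 0.5987 -0.043   0.1998] tilt [-0.014   0.0012] open 0.0160 F [-0.2  0.4 -2.2] q [ 14.  16. -12.  -0. -63.  -5.]
tcp shift now axes [-0.0059  0.1537  0.0458] after turn [-0.0082  0.1539  0.0448] turn [ 0.37  0.19 -0.78]
```

```bash
python3 -m inch '[-0.006,0.010,0.003,0.3,0.2,-0.7,0, -0.003,0.02,0.0058,0,0,0,0, -0.003,0.02,0.0058,0,0,0,0, -0.003,0.02,0.0058,0,0,0,0, -0.003,0.02,0.0058,0,0,0,0, -0.003,0.02,0.0058,0,0,0,0, -0.003,0.02,0.0058,0,0,0,0, -0.003,0.012,0.0035,0,0,0,0, -0.002,0.005,0.002,0,0,0,0, -0.001,0,0,0,0,0,0]'; python3 go.py 0.4421 -0.022 0.208 188.65
```

```text
clock: 29.8
tool_pos: [0.4396, -0.0221, 0.3925]
orientation: [-88.4, 89.6, 9.9]
force: [0.6, 0.0, -1.1]
opening: 0.0157
t 29.80 grasp [ 0.4407 -0.0219  0.2335] tilt [0.0069 0.0012] open 0.0157 F [ 0.6  0.  -1.1] q [ 23.  -2. -29.   0. -63. -15.]
tcp shift now axes [ 0.0255 -0.0023 -0.0002] after turn [ 0.0255 -0.0025 -0.0003] turn [-0.36  0.01  0.4 ]
```

```bash
python3 -m inch '[0.012,-0.0015,0,-0.35,0,0.4,0, 0.012,0,0,0,0,0,0, 0.004,0,0,0,0,0,0, 0,0,0,0,0,0,0]'; python3 go.py 0.4421 -0.022 0.195 188.65
python3 - <<'E'
from h import *
from plant import ctrl
from cov import cov
o=ctrl.get_obs();R=Ro.from_euler("xyz",o["orientation"],degrees=True).as_matrix();g=o["tool_pos"]+.159*R[:,0]
for n in("top","scene"):
    s=ctrl.snapshot(n);cv2.imwrite(f"pics/{n}8.png",s["color"][...,::-1]);np.savez(n+"8.npz",**s)
    cov(s,.4425,-.0245,g[2]-.098+.073,8.65)
E
```

```text
clock: 30.3
tool_pos: [0.4424, -0.0219, 0.361]
orientation: [100.2, 89.8, -161.2]
force: [-0.5, 0.1, -2.8]
opening: 0.016
t 30.30 grasp [ 0.4419 -0.022   0.202 ] tilt [-0.0032 -0.0011] open 0.0160 F [-0.5  0.1 -2.8] q [ 23.   0. -31.  -0. -59. -14.]
tcp shift now axes [ 0.007   0.0003 -0.0001] after turn [ 0.007   0.0003 -0.0001] turn [-0.03 -0.03 -0.19]
n 791 z med 0.1768 X -49.5 48.6 Y -124.4 20.2
((-0.4070701599121094, -52.10851287841797), (144.52401733398438, 98.08613586425781), 89.92485809326172)
slope x,y deg [-0.02 -0.17]
n 1291 z med 0.1774 X -50.7 47.7 Y -16.2 125.2
((-1.7775306701660156, 54.337623596191406), (141.5785675048828, 98.08214569091797), 89.63616943359375)
slope x,y deg [ 0.54 -1.09]
```

View pics/top8.png

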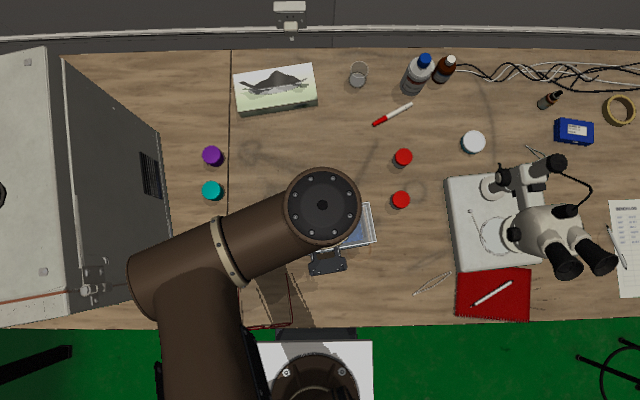

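View pics/scene8.png

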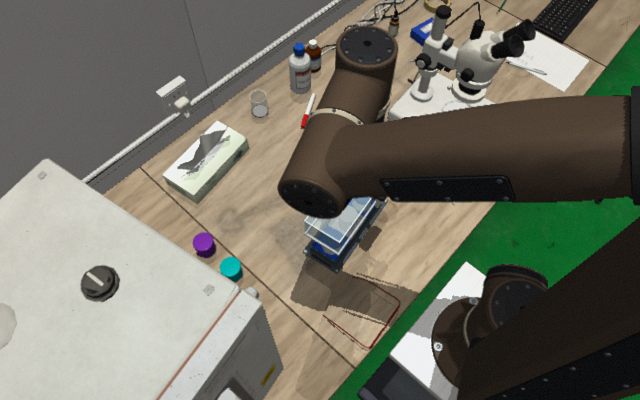

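The cover sits within about 1 mm and 0.4° of the carrier pose in both views. I'll lower it, keeping it aligned.

```bash
python3 -m inch '[0.014,0.0003,0,0,0,-0.2,0, 0.014,0,0,0,0,0,0, 0.014,0,0,0,0,0,0, 0.006,0,0,0,0,0,0, 0,0,0,0,0,0,0]'; python3 go.py 0.4421 -0.022 0.140 188.65
```

```text
clock: 31.02
tool_pos: [0.443, -0.0217, 0.313]
orientation: [-95.4, 89.8, 3.3]
force: [0.7, 0.9, -1.8]
opening: 0.0158
t 31.02 grasp [ 0.4437 -0.0217  0.154 ] tilt [0.004  0.0002] open 0.0158 F [ 0.7  0.9 -1.8] q [ 23.   3. -35.   0. -52. -14.]
tcp shift now axes [ 0.014   0.001  -0.0001] after turn [ 0.014   0.001  -0.0001] turn [-0.   -0.02  0.23]
```

```bash
python3 -m inch '[0.012,0.001,0,0,0,0.2,0, 0.006,0,0,0,0,0,0, 0,0,0,0,0,0,0]'; python3 go.py 0.4421 -0.022 0.103 188.65
```

```text
clock: 31.4
tool_pos: [0.4424, -0.0218, 0.2944]
orientation: [-98.8, 89.9, -0.1]
force: [-0.0, -0.2, -2.4]
opening: 0.0158
t 31.40 grasp [ 0.4426 -0.0218  0.1354] tilt [ 0.0015 -0.    ] open 0.0158 F [-0.  -0.2 -2.4] q [ 23.   5. -36.   0. -49. -14.]
tcp shift now axes [ 0.0324  0.0003 -0.0002] after turn [ 0.0324  0.0003 -0.0002] turn [ 0.01 -0.01  0.09]
```

```bash
python3 -m inch '[0.008,0,0,0,0,0,0, 0.008,0,0,0,0,0,0, 0,0,0,0,0,0,0]'; python3 go.py 0.4421 -0.022 0.103 188.65;  python3 -m inch '[0.006,0,0,0,0,0,0, 0.005,0,0,0,0,0,0, 0,0,0,0,0,0,0]'; python3 go.py 0.4421 -0.022 0.103 188.65
```

```text
clock: 31.78
tool_pos: [0.4425, -0.0217, 0.2774]
orientation: [-96.6, 89.9, 2.1]
force: [0.4, 0.6, -2.6]
opening: 0.0159
t 31.77 grasp [ 0.4427 -0.0217  0.1184] tilt [0.0017 0.0001] open 0.0159 F [ 0.4  0.6 -2.6] q [ 23.   6. -38.   0. -46. -14.]
tcp shift now axes [ 0.0154  0.0004 -0.0002] after turn [ 0.0154  0.0004 -0.0002] turn [ 0.01 -0.01  0.1 ]
clock: 32.15
tool_pos: [0.4426, -0.0217, 0.2657]
orientation: [-97.7, 89.9, 1.0]
force: [0.3, -0.3, -2.5]
opening: 0.0159
t 32.15 grasp [ 0.4429 -0.0217  0.1067] tilt [0.0019 0.    ] open 0.0159 F [ 0.3 -0.3 -2.5] q [ 23.   7. -38.   0. -44. -14.]
tcp shift now axes [ 0.0037  0.0005 -0.0002] after turn [ 0.0037  0.0005 -0.0002] turn [ 0.02 -0.01  0.11]
```

No contact force, so it is sliding down freely around the frame.

```bash
python3 -m inch '[0.002,0,0,0,0,0,0, 0.001,0,0,0,0,0,0]'; python3 -m inch '[0.0008,0,0,0,0,0,0]';python3 -m inch '[0,0,0,0,0,0,0]'; python3 go.py 0.4421 -0.022 0.103 188.65
```

```text
clock: 32.4
tool_pos: [0.4428, -0.0217, 0.2628]
orientation: [-95.0, 89.9, 3.7]
force: [-0.2, 0.1, -2.6]
opening: 0.0159
clock: 32.52
tool_pos: [0.4428, -0.0216, 0.262]
orientation: [-94.4, 89.8, 4.3]
force: [0.3, -1.0, -2.0]
opening: 0.0158
clock: 32.65
tool_pos: [0.4428, -0.0217, 0.2621]
orientation: [-94.1, 89.8, 4.6]
force: [-0.3, -0.6, -2.1]
opening: 0.016
t 32.65 grasp [ 0.4433 -0.0216  0.1031] tilt [0.0027 0.0002] open 0.0160 F [-0.3 -0.6 -2.1] q [ 23.   7. -39.   0. -44. -14.]
tcp shift now axes [ 0.0001  0.0008 -0.0002] after turn [ 0.0001  0.0008 -0.0002] turn [ 0.02 -0.01  0.16]
```

```bash
python3 -m inch '[0.001,0,0,0,0,0,0]'; python3 -m inch '[0.001,0,0,0,0,0,0]'
```

```text
clock: 32.78
tool_pos: [0.4432, -0.0216, 0.2615]
orientation: [-97.1, 89.8, 1.6]
force: [-0.4, -1.3, 3.6]
opening: 0.016
clock: 32.9
tool_pos: [0.4433, -0.0216, 0.2614]
orientation: [-101.3, 89.8, -2.6]
force: [-8.6, 3.2, 20.0]
opening: 0.0157
```

Contact at the expected height. I'll release and lift away.

```bash
python3 -m inch '[0,0,0,0,0,0,0.05, 0,0,0,0,0,0,0.05, 0,0,0,0,0,0,0.05, 0,0,0,0,0,0,0.05, -0.02,0,0,0,0,0,0.05, -0.04,0,0,0,0,0,0.05, -0.04,0,0,0,0,0,0.05, -0.04,0,0,0,0,0,0.05, -0.04,0,0,0,0,0,0.05, 0,0.04,-0.04,0,0,0,0.05, 0,0.03,-0.05,0,0,0,0.05, 0,0,-0.06,0,0,0,0.05, 0,0,-0.06,0,0,0,0.05, 0,0,-0.06,0,0,0,0.05, 0,0,-0.03,0,0,0,0.05, 0,0,0,0,0,0,0.05]'
python3 - <<'E'
from h import *
from plant import ctrl
from cov import cov
for n in("top","scene"):
    s=ctrl.snapshot(n);cv2.imwrite(f"pics/{n}9.png",s["color"][...,::-1]);np.savez(n+"9.npz",**s)
    cov(s,.4425,-.0245,.078,8.65)
E
```

```text
clock: 34.9
tool_pos: [0.4181, -0.338, 0.4483]
orientation: [-105.3, 89.6, -6.3]
force: [-0.2, 0.1, -0.4]
opening: 0.0497
n 3337 z med 0.0770 X -47.4 50.4 Y -123.9 125.1
((1.4920158386230469, 0.6538848876953125), (97.65763854980469, 248.9420623779297), 0.08681295812129974)
slope x,y deg [-0.    0.04]
n 3215 z med 0.0782 X -48.9 49.5 Y -126.9 125.6
((0.330474853515625, -0.6766204833984375), (98.3084487915039, 252.5555877685547), 0.08995267003774643)
slope x,y deg [ 0.34 -0.13]
```

View pics/scene9.png

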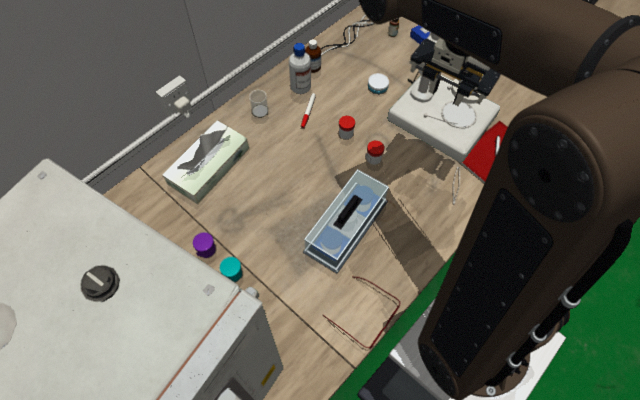

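View pics/top9.png

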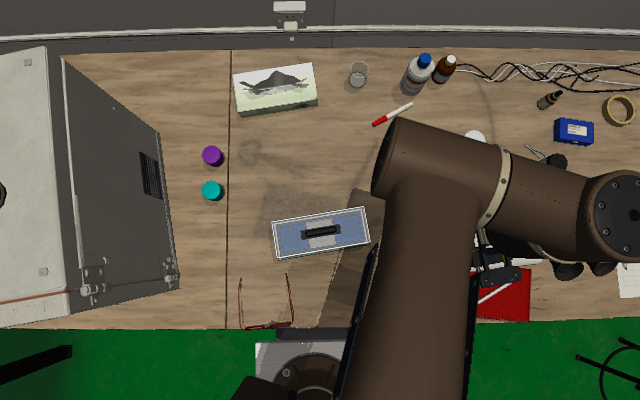

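The cover is level, its top is at 77–78 mm (78 expected), and it is centred to within 1.5 mm. Both red jars are at their starting pixels in the scene view, and the tool force is about zero. I'll hand the job in.

```bash
python3 -m inch '[0,0,0,0,0,0,0.05,0,0,0,0,0,0,0.05]'; python3 -c "
from plant import ctrl
print(ctrl.close_job())"
```

```text
clock: 35.25
tool_pos: [0.4178, -0.3346, 0.4492]
orientation: [-103.5, 89.5, -4.3]
force: [0.1, -0.0, 0.2]
opening: 0.0499
the job is handed in; nothing more can be done
None
```

The three jars are packed and the cover is seated on the carrier; I handed the job in at about 35 s. No verdict comes back, so this rests on my own camera checks.

- **Jars:** the white jar is in the white middle cup and each blue jar is in its own blue cup. Measured before the cover went on, all three were within about 3 mm of their cup centres, at the expected heights and upright. I gripped the blue jars with the gripper tilted 22° about the jaw axis to keep the wrist clear of the cabinet.
- **Cover:** its top face is at 77–78 mm (78 expected if the rim rests on the base plate), level to about 0.3°. It is within about 1.5 mm of the carrier centre and 0.1° of its direction.
- **Red jars:** both stand at their starting pixels in the final scene view. That is a check by eye; I did not measure their end positions.
- **Robot:** the arm is clear, with no measurable force on the tool.

The two cameras disagreed by 1–3 mm on positions, well inside the tolerances. No check failed.

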